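# Lay the painter's table round a wet card

### The arm

A 6-joint arm with a two-finger parallel gripper is mounted at the origin on the work surface. World frame = base frame: x ahead of the robot, y to its left, z up, the work surface at z = 0. Lengths are in m, angles in rad, forces in N, time in s.
With the tool pointing down it reaches from about 0.35 to 0.725 m from the base axis. Payload 6 kg.
Tool frame: the origin (TCP) lies midway between the tips of the shut fingers; the grasp point (between the pads) lies 19 mm behind it (robot.grip_depth is the z of the grasp point in the tool frame, in m); z points along the fingers, y is the line along which they close (so a half turn about z gives the same grasp; the last joint's range is limited). The gripper opens to 85 mm and grips with 20 to 120 N. Pads are 22 mm wide; open, the fingers measure 114 mm over their backs; the gripper's body (76 mm by 85 mm) begins 54 mm behind the grasp point. The pads swing forward as they close: fully open they stand 13 mm farther back than shut.
Start: joints at [1.606, 0.04, 0.085, 0, -1.615, -0.334], TCP at [0.177, 0.573, 0.231] pointing down, gripper open.
Joint ranges: [-2.56, 2.56], [-1.29, 2.01], [-1.08, 1.49], [-3.29, 1.98], [-2.81, -0.18], [-2.99, 2.99]. Speed limits (rad/s): [2.57, 2.57, 3.01, 3.14, 3.14, 3.14].

### API

Orientations are given as a unit quaternion [w, x, y, z].
In Python, from workcell import robot gives the robot as it stands. Calls block until the motion is done:
- robot.move_to(position, orientation): joint-space move of the TCP to a pose.
- robot.movel(position, rotation=None, feed=0.15, f_stop=None): straight line of the TCP; rotation=None keeps the orientation; feed is the mean speed in m/s. With f_stop (N) it stops when the force on the tool has changed by that much, and returns True; else False.
- robot.move_j(angles): joint-space move.
- robot.command_gripper(opening, force=None): opening from 0.0 (shut) to 1.0 (fully open); force is the grip in N (None keeps the last); returns when the fingers have stopped.
- robot.hold(seconds).
- robot.solve_ik(position, orientation): joint angles nearest the present ones, or None.
- robot.camera(name): name is "scene" or "side" or "wrist"; returns the picture (480x640x3 uint8, red, green, blue); there is no depth.
- robot.camera_info(name): a dict with "camera_matrix" (3x3 intrinsics, pixels), "eye" and "rotation" of the camera in the world; the wrist camera has in their place "T_tool_cam" (4x4, takes a point from camera to tool coordinates, whose origin is the TCP and whose axes are the flange's). Camera axes: x right, y down, z forward; pixel columns grow to the right and rows downward; lengths in m; the calibration is good to about 2 mm. A picture is of the moment at which its call begins: read the wrist's pose just before it. camera_info takes no time and is no camera call.
A pose or a line that the arm cannot do raises robot.IKError and nothing moves.
- robot.hand_in(): hands the job in; it is judged then, once.
Readings, each from a call of its own:
- robot.get_time(): time.
- robot.get_joints(): joint angles.
- robot.get_joint_velocities(): joint speeds.
- robot.get_tau(): joint torques, N m.
- robot.get_position(): TCP position.
- robot.get_tcp_rot(): TCP orientation.
- robot.get_force(): force on the tool from outside, world axes, zero at the start.
- robot.get_moment(): the same for the moment, N m.
- robot.get_grip_width(): opening from 0.0 (shut) to 1.0 (fully open).
- robot.get_grasp_force(): force on a finger pad.
Only numpy, scipy, OpenCV 4.12 (cv2) and the standard library are available. Lean on these libraries where they do the work, as an engineer would, in place of code of your own. Each camera call takes 0.05 s, during which the arm holds its last target. There are 200 camera calls.

### The job

Lay the table for painting: stand the water cup on the middle of the cork coaster, the red pot to the left of the picture card and the blue pot behind the card (beyond its top edge), each on the table about 25 mm clear of the card and centred on that edge, and stand the yellow pot squarely on top of the blue one. Left and behind follow the card's own edges, as seen from the robot. Leave all four upright; the card's paint is wet, so do not touch it, and do not disturb the cork, the craft knife or the ink bottle.

Things in the scene. Friction and masses are not known exactly. Their poses are not given: they have to be found in the camera images.
- water_cup: empty open pale-blue plastic water cup, round, 64 mm across at the rim, a little narrower at the foot, 85 mm high, wall 3 mm, about 80 g, loose, stands mouth up. Origin: centre of its underside, z up.
- red_pot: screw-lid paint pot, a plain closed cylinder 44 mm in diameter and 38 mm high, body and lid both red, with a white paper band; about 70 g, loose, stands upright on the table. Origin: centre of its underside, z up; its yaw means nothing.
- blue_pot: screw-lid paint pot, a plain closed cylinder 44 mm in diameter and 38 mm high, body and lid both blue, with a white paper band; about 70 g, loose, stands upright on the table. Origin: centre of its underside, z up; its yaw means nothing.
- yellow_pot: screw-lid paint pot, a plain closed cylinder 44 mm in diameter and 38 mm high, body and lid both yellow, with a white paper band; about 70 g, loose, stands upright on the table. Origin: centre of its underside, z up; its yaw means nothing.
- card: wet painted picture card, fixed to the table: white-bordered board 4 mm thick, 110 mm from bottom to top edge, 85 mm wide; red ground, black flowerpot on a yellow strip at the bottom edge, flowers above. Origin: centre of its underside. x axis to the picture's top edge (away from the robot, turned up to 0.35 rad), y axis to its left edge as seen from the robot, z up.
- coaster: round brown cork coaster, 84 mm in diameter, 6 mm thick, fixed to the table. Origin: centre of its underside, z up.
- palette: round white ceramic palette with paint dabs round it, 120 mm in diameter, 8 mm thick, fixed to the table; nothing goes on it. Origin: centre of its underside, z up.
- cork: bystander: a loose bottle cork standing upright, 22 mm in diameter, 45 mm high, light and easily knocked over. Origin: centre of its underside, z up.
- knife: bystander: a loose yellow and black craft knife lying on the table, 22 mm wide, 14 mm high, 154 mm long along its y axis (from -73 to +81 mm). Origin: on its underside near its middle, z up.
- ink: bystander: a loose dark ink bottle with a black cap and white label, standing upright, 32 mm in diameter, 55 mm high. Origin: centre of its underside, z up.
Mind the look-alikes: they are no part of the job. Leave any green look-alike of the blue_pot alone.

How it is judged:
At the end, for the whole second after the job is handed in: Cup on the coaster, within 12 mm of its centre. Red pot on the table left of the card and blue pot beyond its top edge, each 25 mm (+-12) clear of the edge and within 15 mm of its middle. Yellow pot on the blue one, centred within 10 mm. All upright (within 0.12 rad) and at rest (horizontal distance between water_cup and coaster below 0.012 m and z of water_cup in the frame of coaster between 0.003 and 0.01 m and y of red_pot in the frame of card between 0.0775 and 0.1015 m and x of red_pot in the frame of card between -0.015 and 0.015 m and height (world z) of red_pot between -0.003 and 0.004 m and x of blue_pot in the frame of card between 0.09 and 0.114 m and y of blue_pot in the frame of card between -0.015 and 0.015 m and height (world z) of blue_pot between -0.003 and 0.004 m and horizontal distance between yellow_pot and blue_pot below 0.01 m and z of yellow_pot in the frame of blue_pot between 0.034 and 0.042 m and angle between each of water_cup, red_pot, blue_pot, yellow_pot's own z axis and vertical below 0.12 rad and linear speed of each of water_cup, red_pot, blue_pot, yellow_pot below 0.02 m/s); the robot touches nothing.
It fails at once if the wet card is touched (more than 1 N) (contact force between anything else and card above 1 N).
It fails at once if the cork is disturbed (moved more than 15 mm) (distance of cork from where it was at the start of the episode above 0.015 m).
It fails at once if the craft knife is disturbed (moved more than 15 mm) (distance of knife from where it was at the start of the episode above 0.015 m).
It fails at once if the ink bottle is disturbed (moved more than 15 mm) (distance of ink from where it was at the start of the episode above 0.015 m).
It fails at once if the cork or the ink bottle is knocked over (angle between any of cork, ink's own z axis and vertical above 0.5 rad).
It also fails if it takes over 102 s, if anything falls off the work surface, if the arm or the gripper's body presses on something with over 40 N, if the wrist force passes 120 N, or if a joint passes its speed limit or range.

## Working session

There is one attempt and no reset: what is moved stays moved. The work goes in short steps, each a Python script; the robot and the scene stay as the last script left them, time stands still between calls to the robot, and variables do not carry over. Pictures are saved under pics/ and viewed, at most 14 in all, crops included, and the job is handed in when it is done.

```bash
mkdir -p pics
python3 - <<'E'
from workcell import robot
import cv2,numpy as np
for n in ("scene","side","wrist"):
    im=robot.camera(n); cv2.imwrite(f"pics/{n}0.png",im[:,:,::-1]); 
    i=robot.camera_info(n); print(n,{k:np.round(v,4).tolist() for k,v in i.items()})
print(robot.get_time(),robot.get_tcp_rot(),robot.grip_depth)
E
```

```text
scene {'camera_matrix': [[436.1773, 0.0, 313.0014], [0.0, 436.1773, 244.5054], [0.0, 0.0, 1.0]], 'eye': [1.0679, -0.2331, 0.6865], 'rotation': [-0.2941, 0.797, 0.4931, -0.1874]}
side {'camera_matrix': [[450.7078, 0.0, 329.6339], [0.0, 450.7078, 234.1792], [0.0, 0.0, 1.0]], 'eye': [0.1244, 0.5325, 0.8418], 'rotation': [0.1154, -0.2956, 0.8917, -0.3227]}
wrist {'camera_matrix': [[389.8142, 0.0, 318.5149], [0.0, 389.8142, 236.7458], [0.0, 0.0, 1.0]], 'T_tool_cam': [[-0.0002, -0.9463, -0.3234, 0.0853], [1.0, -0.0007, 0.0014, 0.0002], [-0.0016, -0.3234, 0.9463, -0.1408], [0.0, 0.0, 0.0, 1.0]]}
0.15 [ 6.80803400e-04  9.88858114e-01 -1.48859544e-01 -5.06324204e-05] -0.0187
```

View pics/scene0.png

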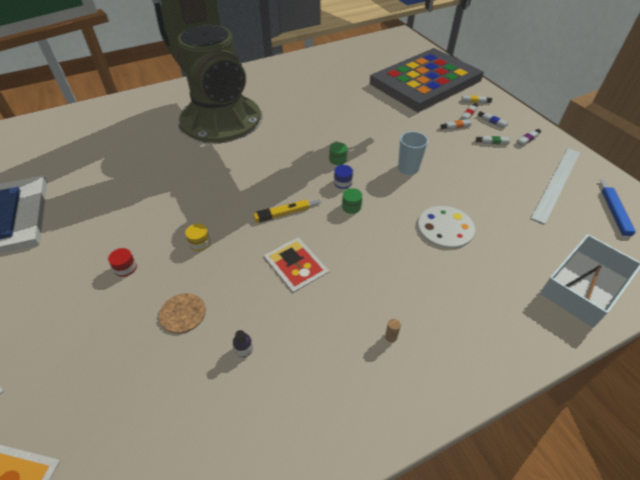

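View pics/side0.png

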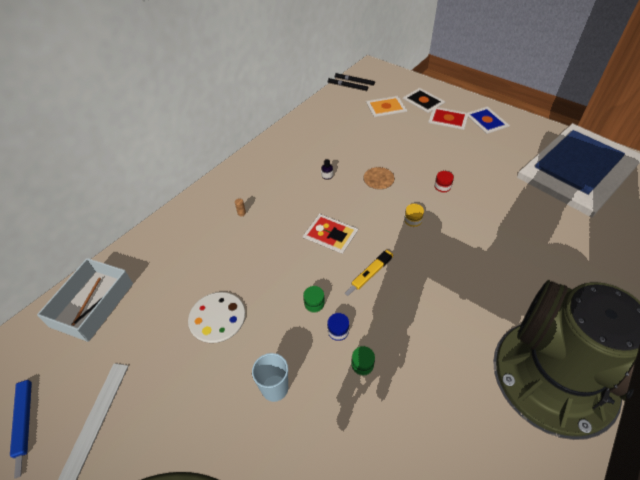

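Candidates for blue pot: scene blue (343,176); greens at (339,153) and (352,200), which are look-alikes on either side of it. Red pot (122,262), yellow (197,236), cup (411,153), coaster (182,312), card (296,264), cork (393,330), knife (287,210), ink (242,343). The side view shows the same things: blue (338,326), greens (314,299) and (362,361), red (444,181), yellow (415,213), cup (271,377), coaster (379,178), card (330,233).

```bash
cat > h.py <<'E'
from workcell import robot
import cv2,numpy as np
from scipy.spatial.transform import Rotation as R
def cam(name):
    i=robot.camera_info(name); K=np.array(i["camera_matrix"])
    if name=="wrist":
        T=np.eye(4);T[:3,:3]=rot(robot.get_tcp_rot());T[:3,3]=robot.get_position()
        T=T@np.array(i["T_tool_cam"]); return K,T[:3,3],T[:3,:3]
    return K,np.array(i["eye"]),rot(i["rotation"])
def rot(q):
    q=np.array(q); return q if q.shape==(3,3) else R.from_quat(q,scalar_first=True).as_matrix()
def ray(c,p):
    d=c[2]@np.linalg.solve(c[0],[p[0],p[1],1]); return c[1],d/np.linalg.norm(d)
def plane(c,p,z):
    o,d=ray(c,p); return o+d*(z-o[2])/d[2]
def tri(r1,r2):
    (a,u),(b,v)=r1,r2
    s=np.linalg.lstsq(np.c_[u,-v],b-a,rcond=None)[0]
    p,q=a+u*s[0],b+v*s[1]; return (p+q)/2,np.linalg.norm(p-q)
def proj(c,P):
    q=c[0]@(c[2].T@(np.asarray(P)-c[1])); return q[:2]/q[2]
HSV=dict(red=[((0,150,60),(8,255,255)),((172,150,60),(180,255,255))],blue=[((110,150,50),(130,255,255))],
 yellow=[((22,150,80),(32,255,255))],green=[((55,100,30),(80,255,255))],cork=[((5,90,60),(18,220,220))],
 ink=[((0,0,0),(180,255,55))],cup=[((95,35,90),(112,140,255))],white=[((0,0,190),(180,40,255))])
def mask(im,col):
    h=cv2.cvtColor(im,cv2.COLOR_RGB2HSV); m=0
    for a,b in HSV[col]: m=m|cv2.inRange(h,a,b)
    return m
def blob(im,col,near,w=25):
    "contour of the biggest blob of a colour within w px of near"
    m=mask(im,col); k=np.zeros_like(m); x,y=map(int,near); k[max(y-w,0):y+w,max(x-w,0):x+w]=255
    cs=cv2.findContours(m&k,cv2.RETR_EXTERNAL,cv2.CHAIN_APPROX_NONE)[0]
    return max(cs,key=cv2.contourArea)[:,0] if cs else None
def down(yaw):  # tool pointing down, tool y turned by yaw from world y
    return (R.from_euler('z',yaw)*R.from_quat([1,0,0,0])).as_quat(scalar_first=True)
E
python3 - <<'E'
from h import *
s,d=robot.camera("scene"),robot.camera("side"); cs,cd=cam("scene"),cam("side")
px=dict(red=((122,262),(444,181),'red'),yellow=((197,236),(415,213),'yellow'),blue=((343,176),(338,326),'blue'),
g1=((339,153),(362,361),'green'),g2=((352,200),(314,299),'green'),cup=((411,153),(271,377),'cup'),coaster=((182,312),(379,178),'cork'),
cork=((393,330),(240,207),'cork'),ink=((242,343),(327,170),'ink'))
for n,(a,b,c) in px.items():
    A,B=blob(s,c,a),blob(d,c,b)
    # round things: middle of the blob's bounding box in each view
    f=lambda A:(A.min(0)+A.max(0))/2
    P,e=tri(ray(cs,f(A)),ray(cd,f(B))); print(n,f(A),f(B),P.round(4),'gap',round(e,4))
for n,a,b in (("card",(296,264),(330,233)),("knifetip",(318,203),(349,291)),("knifebutt",(257,216),(391,254)),("palette",(446,227),(217,317))):
    P,e=tri(ray(cs,a),ray(cd,b)); print(n,P.round(4),round(e,4))
im=cv2.resize(s[130:230,270:430],None,fx=5,fy=5,interpolation=2); cv2.imwrite("pics/crop1.png",im[:,:,::-1])
E
```

```text
red [120.5 259. ] [444.5 178.5] [ 0.4188 -0.3379  0.0271] gap 0.0005
yellow [196.5 233.5] [414.5 209. ] [ 0.425  -0.1877  0.0339] gap 0.0048
blue [343.5 170.5] [338. 324.] [0.3884 0.1752 0.0335] gap 0.0008
g1 [338.5 148.5] [363. 360.] [0.3059 0.2071 0.0299] gap 0.0008
g2 [352. 196.] [313.5 298.5] [0.4672 0.1541 0.0273] gap 0.0006
cup [412.5 153. ] [269.5 377. ] [0.4203 0.3426 0.0471] gap 0.0007
coaster [181.5 313. ] [379.  177.5] [ 5.738e-01 -2.653e-01  4.000e-04] gap 0.0011
cork [393.  329.5] [240. 207.] [0.7854 0.0523 0.0225] gap 0.0025
ink [241. 340.] [327.  165.5] [ 0.694  -0.1895  0.0348] gap 0.0026
card [ 0.5633 -0.029  -0.001 ] 0.0016
knifetip [0.4284 0.0854 0.0041] 0.0074
knifebutt [ 0.4073 -0.0534  0.0073] 0.0075
palette [ 6.168e-01  3.005e-01 -4.000e-04] 0.0031
```

View pics/crop1.png

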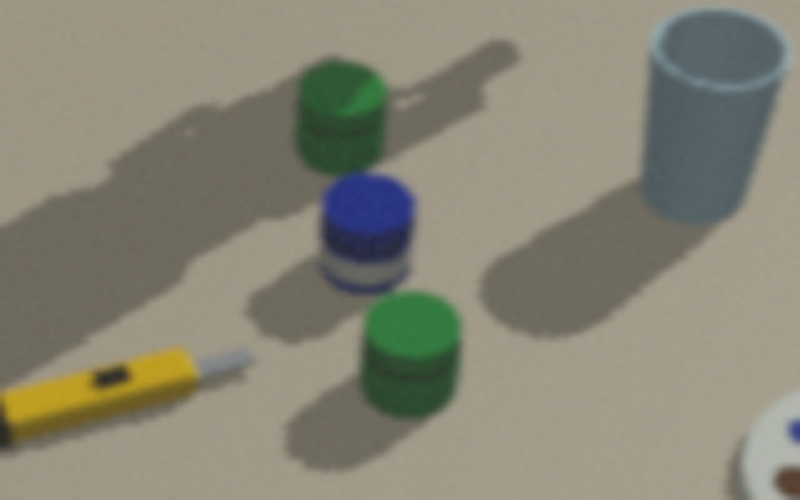

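Blue pot confirmed in the crop: it has the white band, and the two green ones do not. Next, a wrist-camera sweep to measure everything.

Run:
```python
from h import *
import pickle
V=[(0.40,0.28),(0.42,0.12),(0.54,0.06),(0.54,-0.09),(0.46,-0.22),(0.45,-0.32)]
out=[]
for x,y in V:
    robot.move_to([x,y,0.25],down(np.arctan2(y,x))); robot.hold(0.2)
    c=cam("wrist"); im=robot.camera("wrist"); out.append((c,im))
pickle.dump(out,open("sweep.pkl","wb")); print(robot.get_time())
m=np.vstack([np.hstack([cv2.resize(o[1],(266,200)) for o in out[i:i+3]]) for i in (0,3)])
cv2.imwrite("pics/sweep.png",m[:,:,::-1])
cv2.imwrite("pics/v3.png",out[3][1][:,:,::-1])
```

```text
6.2083
```

View pics/sweep.png

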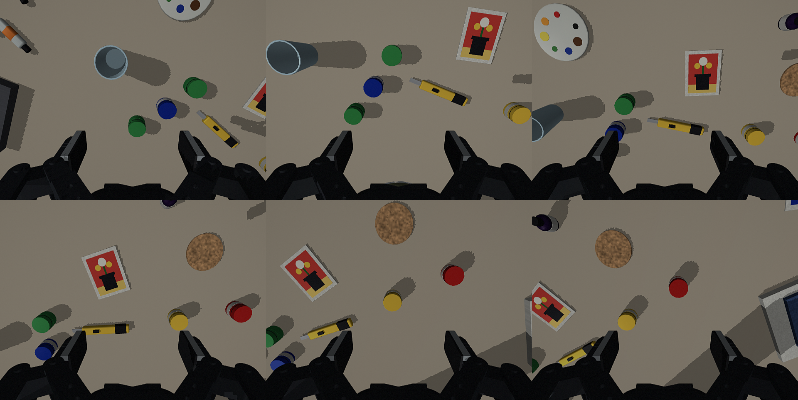

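View pics/v3.png

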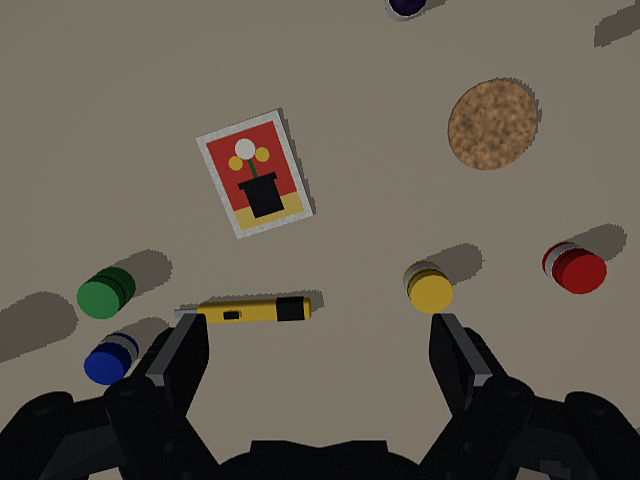

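The sweep is good. View v3 shows the card (255,172), coaster (493,125), yellow lid (430,295), red lid (580,270), knife (245,310) and blue (108,365). Next: fit rims and card corners across the views.

```bash
cat > fit.py <<'E'
from h import *
def circ(q):
    a=np.c_[q,np.ones(len(q))]; s=np.linalg.lstsq(a,(q**2).sum(1),rcond=None)[0]
    return s[:2]/2,np.sqrt(s[2]+(s[:2]**2).sum()/4)
def arcfit(c,A,z):
    P=np.array([plane(c,p,z)[:2] for p in A]); m=(P.min(0)+P.max(0))/2
    u=m-c[1][:2]; d=np.linalg.norm(u); u/=max(d,1e-6)
    return circ(P[(P-m)@u>-0.002])   # half away from the camera's foot: the true rim
def solve(views,z0):
    "rim centre x,y,z and radius from several (cam,contour)"
    A=[];b=[];r=[]
    for c,k in views:
        f0,_=arcfit(c,k,z0-.01); f1,_=arcfit(c,k,z0+.01); g=(f1-f0)/.02
        A+=[[1,0,-g[0]],[0,1,-g[1]]]; b+=list((f0+f1)/2-g*z0); r.append(arcfit(c,k,z0)[1])
    s,*_=np.linalg.lstsq(np.array(A),np.array(b),rcond=None)
    return s,np.array(r),(np.array(A)@s-b)
def seen(out,col,P,rad):
    v=[]
    for c,im in out:
        if (c[2].T@(np.array(P)-c[1]))[2]<.1: continue
        p=proj(c,P); w=int(rad*1.6*c[0][0,0]/np.linalg.norm(np.array(P)-c[1]))
        if not(w<p[0]<640-w and w<p[1]<320): continue
        k=blob(im,col,p,w) 
        if k is not None and cv2.contourArea(k)>300 and k.min()>1 and k[:,0].max()<638: v.append((c,k))
    return v
E
python3 - <<'E'
from fit import *
import pickle
out=pickle.load(open("sweep.pkl","rb"))
HSV['cup']=[((95,30,40),(115,140,255))]; HSV['yellow']=[((20,130,80),(34,255,255))]
HSV['white']=[((0,0,125),(180,35,255))]
for n,col,P,r in (('red','red',(.419,-.338,.038),.022),('yellow','yellow',(.425,-.188,.038),.022),('blue','blue',(.388,.175,.038),.022),
  ('cup','cup',(.42,.343,.085),.032),('coaster','cork',(.574,-.265,.006),.042)):
    v=seen(out,col,P,r); 
    if not v: print(n,'none');continue
    s,rr,res=solve(v,P[2]); print(n,len(v),s.round(4),'r',rr.round(4),'res mm',(res*1e3).round(1))
    print('   at nominal z:',[arcfit(c,k,P[2])[0].round(4).tolist() for c,k in v])
L=[]
for c,im in out:
    p=proj(c,(.563,-.029,.004))
    if not(60<p[0]<580 and 70<p[1]<400): continue
    k=blob(im,'white',p,75)
    if k is None or cv2.contourArea(k)<2000: print('card?',p); continue
    q=lambda z:cv2.minAreaRect(np.array([plane(c,x,z)[:2] for x in k],np.float32)*1000)
    (cx,cy),(w,h),a=q(.004); B=cv2.boxPoints(q(.004)); e=B[1]-B[0]; e2=B[2]-B[1]
    e=e if np.linalg.norm(e)>np.linalg.norm(e2) else e2; e*=np.sign(e[0])
    g=(np.array(q(.014)[0])-q(-.006)[0])/20
    L.append((cx,cy,np.arctan2(e[1],e[0]),g)); print('card',round(cx,1),round(cy,1),round(w,1),round(h,1),'yaw',round(L[-1][2],3),'slope',g.round(2))
E
```

```text
red 3 [ 0.4222 -0.3384  0.0362] r [0.0208 0.021  0.0209] res mm [ 0.1  0.  -0.1 -0.1 -0.   0.1]
   at nominal z: [[0.4231, -0.3373], [0.4229, -0.3379], [0.4227, -0.3387]]
yellow 3 [ 0.425  -0.1871  0.0354] r [0.0211 0.0212 0.021 ] res mm [ 0.1 -0.1 -0.1  0.1 -0.1 -0. ]
   at nominal z: [[0.4263, -0.1864], [0.4258, -0.1877], [0.4257, -0.1884]]
blue 2 [0.3929 0.1716 0.0353] r [0.021  0.0209] res mm [ 0.  0. -0. -0.]
   at nominal z: [[0.3934, 0.1727], [0.3937, 0.1714]]
cup 1 [ 0.3951  0.3457 -0.0527] r [0.0307] res mm [-0.  0.]
   at nominal z: [[0.4183, 0.3402]]
coaster 2 [ 0.5767 -0.2648  0.0033] r [0.0408 0.0408] res mm [ 0. -0. -0.  0.]
   at nominal z: [[0.577, -0.2637], [0.5763, -0.2656]]
card 564.2 -29.1 109.6 85.4 yaw 0.152 slope [-0.16  0.45]
card 564.8 -29.9 109.9 84.1 yaw 0.152 slope [0.15 0.26]
card 564.9 -30.8 109.6 84.0 yaw 0.151 slope [ 0.15 -0.19]
card 564.4 -31.8 109.4 84.0 yaw 0.152 slope [-0.07 -0.58]
```

Card centre (0.5646, -0.0303) with yaw 0.152, and all fits agree to about 0.2 mm. Heights read about 2.5 mm below the text, a consistent camera offset. The cup still needs a second view, which I'll take on approach before moving it first.

```bash
cat > pp.py <<'E'
from fit import *
HSV['cup']=[((95,30,40),(115,140,255))]; HSV['yellow']=[((20,130,80),(34,255,255))]
CARD=np.array([.5646,-.0303]); TH=.152; ux=np.array([np.cos(TH),np.sin(TH)]); uy=np.array([-ux[1],ux[0]])
H=.2
def pick(xy,z,yaw,force):
    robot.command_gripper(1.0)
    robot.move_to([*xy,H],down(yaw)); robot.movel([*xy,z],feed=.12)
    robot.command_gripper(0.0,force); robot.hold(.2)
    print('grip',round(robot.get_grip_width(),3),round(robot.get_grasp_force(),1))
    robot.movel([*xy,H],feed=.15); print('lifted',round(robot.get_grip_width(),3),round(robot.get_grasp_force(),1),robot.get_time())
def place(xy,z,yaw):
    robot.move_to([*xy,H],down(yaw)); robot.hold(.2)
    robot.movel([*xy,z+.012],feed=.12); robot.hold(.2)
    hit=robot.movel([*xy,z-.003],feed=.02,f_stop=3); p=robot.get_position()
    print('hit',hit,np.round(p,4),np.round(robot.get_force(),1)); robot.hold(.2)
    robot.command_gripper(1.0); robot.movel([*xy,H],feed=.15); print('t',robot.get_time())
E
python3 - <<'E'
from pp import *
a=np.arctan2(.34,.4185); out=[]
for xy,yaw in (((.42,.22),.48),((.38,.31),a),((.30,.30),a)):
    try: robot.move_to([*xy,.25],down(yaw))
    except robot.IKError: print('ik',xy); continue
    robot.hold(.2); c=cam("wrist"); out.append((c,robot.camera("wrist")))
v=seen(out,'cup',(.4185,.34,.085),.036)
s,r,res=solve(v,.085); print(len(v),s.round(4),r.round(4),(res*1e3).round(1))
cup=s[:2]; assert len(v)>1 and abs(s[2]-.083)<.01 and np.hypot(*(cup-[.4185,.34]))<.006
pick(cup,.035,a,25)
E
```

```text
2 [0.4181 0.3402 0.0824] [0.0308 0.0309] [ 0.1  0.  -0.1 -0. ]
grip 0.715 26.8
lifted 0.713 27.3 13.9417
```

Run:
```python
from pp import *
c=np.array([.5767,-.2648]); place(c,.041,np.arctan2(c[1],c[0]))
pick(np.array([.4222,-.3384]),.003,-.67,40)
cv2.imwrite("pics/side1.png",robot.camera("side")[:,:,::-1])
```

```text
hit True [ 0.5768 -0.2648  0.0419] [0.7 1.3 4.1]
t 20.3
grip 0.504 41.0
lifted 0.502 40.8 25.1583
```

View pics/side1.png

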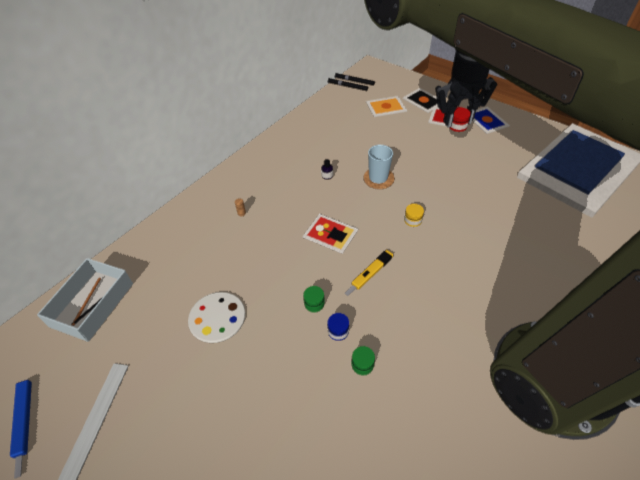

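The cup stands on the coaster (378,165) and red is in the gripper. Next: place red, then blue.

Run:
```python
from pp import *
red=CARD+.0895*uy; blue=CARD+.102*ux; q0=robot.get_joints()
ys=[y for y in (TH-np.pi/2,TH+np.pi/2) if all(robot.solve_ik([*red,z],down(y)) is not None for z in (.002,H))]
yaw=min(ys,key=lambda y:abs(robot.solve_ik([*red,H],down(y))[5]-q0[5])); print(red,blue,yaw)
place(red,.003,yaw)
pick(np.array([.3929,.1716]),.003,-.316,40)
```

```text
[0.55104832 0.05816809] [ 0.66542396 -0.01485563] -1.4187963267948966
hit True [0.5509 0.0581 0.0034] [-1.6  0.2  3.3]
t 31.5833
grip 0.507 40.8
lifted 0.506 40.7 36.525
```

Blue is held. I'll place it, then measure its lid again by wrist before stacking.

Run:
```python
from pp import *
blue=CARD+.102*ux; place(blue,.003,TH)
out=[]
for xy in ((.60,.04),(.60,-.06)):
    robot.move_to([*xy,.25],down(TH)); robot.hold(.2); c=cam("wrist"); out.append((c,robot.camera("wrist")))
HSV['white']=[((0,0,125),(180,35,255))]
for n,col,P in (('blue','blue',(*blue,.038)),('red','red',(*(CARD+.0895*uy),.038))):
    v=seen(out,col,P,.022)
    if v:
        s,r,res=solve(v,.0355) if len(v)>1 else (arcfit(*v[0],.0355)[0],0,np.zeros(1)); d=s[:2]-CARD
        print(n,len(v),np.round(s,4),r,'card frame',(d@ux).round(4),(d@uy).round(4))
cv2.imwrite("pics/w1.png",out[0][1][:,:,::-1]); print(robot.get_time())
```

```text
hit True [ 0.6653 -0.0149  0.0034] [0.8 0.9 3.3]
t 42.6
blue 2 [ 0.6648 -0.0165  0.0358] [0.02106027 0.02096752] card frame 0.1011 -0.0015
red 2 [0.5523 0.0589 0.0358] [0.02095552 0.02101642] card frame 0.0013 0.09
44.0667
```

View pics/w1.png

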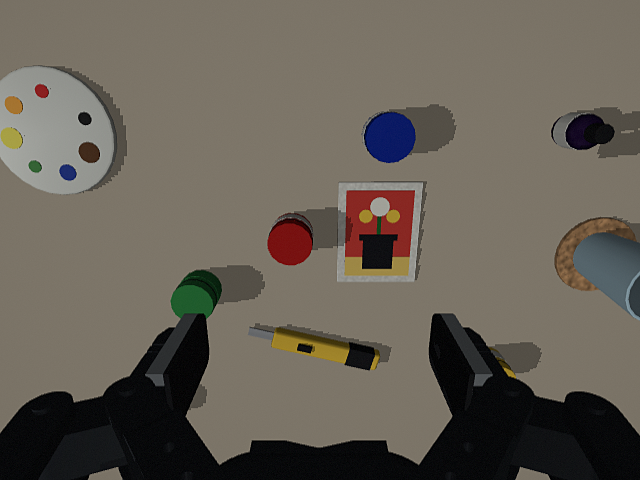

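Blue (390,137) and red (290,243) are placed within 2 mm of their targets and clear of the card. Stacking yellow now.

Run:
```python
from pp import *
pick(np.array([.425,-.1871]),.003,-.41,40)
t=np.array([.665,-.0158]); place(t,.041,TH)
robot.move_to([.58,-.02,.28],down(0)); robot.hold(.3)
cs=cam("scene"); im=robot.camera("scene")
c=cam("wrist"); w=robot.camera("wrist")
k=blob(w,'yellow',proj(c,(*t,.074)),45); print(arcfit(c,k,.0735))
m=np.hstack([cv2.resize(im[100:400,60:460],(480,360)),cv2.resize(w[:,160:480],(240,360))])
cv2.imwrite("pics/end.png",m[:,:,::-1]); print(robot.get_time())
```

```text
grip 0.505 40.8
lifted 0.503 40.7 49.1
hit True [ 0.6649 -0.0158  0.0414] [-0.8 -0.5  3.2]
t 54.4917
(array([ 0.66409888, -0.01732133]), np.float64(0.02121269515299813))
55.4333
```

View pics/end.png

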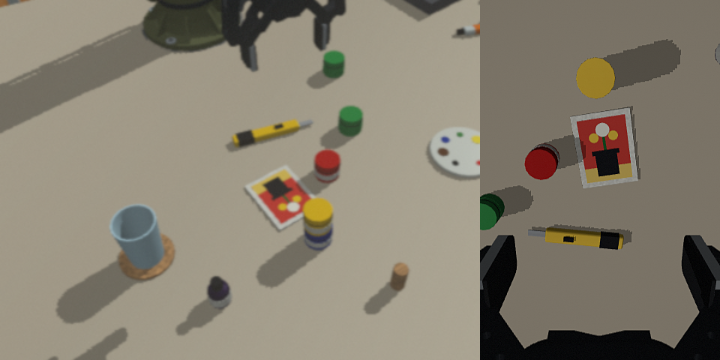

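In the final view yellow stands squarely on blue (318,222), red is left of the card (327,165), and the cup is on the coaster (140,240). The cork, ink bottle and knife look undisturbed.

```bash
python3 -c "
from workcell import robot
print(robot.hand_in())"
```

```text
the job is handed in; nothing more can be done
None
```

The job is handed in after about 55 s: the cup is on the coaster, red is left of the card, and yellow is stacked on blue behind it; the pots measured within about 2 mm, the cup's final position was checked only by eye, and no verdict came back.

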